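# Pack the tool case and shut it

### The job

Pack up the grey tool case: take the tape measure and the screwdriver off the sloping wooden stand, set both gently down on the floor of the case beside the roll of tape that is already in there (nothing stacked, nothing dropped), then bring the stiff lid down fully shut without slamming it. Do not disturb the glue bottle, the clear jar and the small can that stand around.

Things in the scene. Friction and masses are not known exactly. Their poses are not given: they have to be found in the camera images.
- case: grey drill case, lid open, fixed to the bench. Origin: centre of its underside; +x points to the hinge side (a short side), z up. Inside: x -118 to +136 mm, y -71 to +71 mm, floor at z = 3 mm, walls 5 mm thick, 46 mm high (outside x -126 to +144, y -79 to +79). What stands above z = 45 mm inside stops the lid.
- case_lid (a joint): lid hinge, rad: 0 = shut, grows as it opens, stop at 1.745; 1.57 = upright. The hinge line runs along the case's y at case x = 143, z = 45 mm. It is stiff: the lid stays where it is left and takes about 3 N at its edge to move. The lid is a slab: when shut it fills case x -123 to +141, y -76 to +76, z 46 to 82 mm; free edge 266 mm from the hinge.
- lid_edge (a point): middle of the lid's free edge face, half way through its 36 mm thickness (case x = -123, y = 0, z = 64 mm when shut); it moves with the lid.
- tape: pocket tape measure, 67 x 74 x 35 mm, 0.2 kg, rounded corners, lying flat on the sloping board against the ledge at its foot. Origin: centre of the underside face on the board; z points off the board, x (68 mm wide, -34 to +34) runs level across the board, y (-37 to +37) points down the slope.
- driver: screwdriver, 203 mm long, lying level across the sloping board on two dowels. Origin: mid-length, on the underside of the handle; z points off the board; +x points to the handle end. Axis at z = 14 mm. Handle: 28 mm in diameter, x = 0 to 98 mm; shaft: 7 mm in diameter, x = -102 to 0. It balances at about x = 40 mm.
- driver_mid (a point): the screwdriver's mid-length point, on its axis (14 mm above its origin along its z); lies 17 mm above the case underside when it lies on the case floor.
- stand: plywood stand, fixed; 260 (y) x 180 (x) x 153 mm high. Origin: centre of its underside; -x is its low front. Its board slopes 38 degrees: face from x = -85, z = 30 mm up to x = 73, z = 153 mm, normal (-0.616, 0, 0.788). Ledge along its foot, 14 mm wide, 18 high. Two dowels, 12 mm thick, 30 off the board: y = 80, 130 mm up the slope (handle); y = -65, 140 mm up (shaft).
- roll: small roll of black tape, 53 mm in diameter, 19 mm high, lying flat in the case; loose. Origin: centre of its underside. It stays in the case.
- glue: glue bottle standing on the bench, 36 x 50 x 169 mm, bystander. Origin: centre of its underside.
- jar: clear jar with a white lid standing on the bench, 92 mm in diameter, 149 mm high, bystander. Origin: centre of its underside.
- can: small can standing on the bench, 68 mm in diameter, 62 mm high, bystander. Origin: centre of its underside.
Mind the look-alikes: they are no part of the job. Of the things that look like the driver, the larger one is meant.

How it is judged:
By the outcome, as a careful person would: the job done as asked, in the order asked, and still so for the second after the job is handed in, with the robot touching nothing.
It also fails if it takes over 72 s, if anything falls off the work surface, if the arm or the gripper's body presses on something with over 40 N, if the wrist force passes 120 N, or if a joint passes its speed limit or range.

### The arm

A 6-joint arm with a two-finger parallel gripper is mounted at the origin on the work surface; the furniture and walls round the work are solid. World frame = base frame: x ahead of the robot, y to its left, z up, the work surface at z = 0. Lengths are in m, angles in rad, forces in N, time in s.
With the tool pointing down it reaches from about 0.35 to 0.85 m from the base axis. Payload 8.1 kg.
Tool frame: the origin (TCP) lies on the centre line of the jaws, within the pads' length; the fingertips stand robot.tips_ahead ahead of it and the grasp point (between the pads) lies 6 mm ahead of it (robot.tips_ahead is the distance from the TCP to the fingertips, in m); z points along the fingers, y is the line along which they close (so a half turn about z gives the same grasp; the last joint's range is limited). The gripper opens to 93 mm and grips with 3 to 60 N. Pads are 15 mm wide; open, the fingers measure 128 mm over their backs; the gripper's body (75 mm by 188 mm) begins 65 mm behind the grasp point.
Start: joints at [1.2, 0.13, 1.488, -0, 1.523, -0.085], TCP at [0.169, 0.576, 0.244] pointing down, gripper open.
Joint ranges: [-2.96, 2.96], [-0.89, 2.26], [0.02, 2.5], [-1.34, 4.48], [0, 2.73], [-2.66, 2.66]. Speed limits (rad/s): [2.39, 2.39, 2.79, 3.14, 3.14, 3.14].

### API

Orientations are given as a rotation vector (axis times angle).
In Python, from plant import robot gives the robot as it stands.
- The arm moves only by the tool apply_moves, never from a script. Its arguments are lists of equal length, an entry for each row: "delta_pos": the shift along the tool's x, y, z in cm, a list of three; "twist": the turn about the tool's z in rad. A call has 1 to 8 rows; each row shifts and turns the commanded pose from where the row before left it, along the tool's axes as they then stand; what a row does not reach is not made up. A row lasts 1/8 s, in which the tool goes at most 62.5 mm and 10.7 degrees, less where a joint would pass 70% of its speed; a pose out of reach is approached as far as the arm can. A call with a gripper value outside its range is refused whole. "gripper" is the finger opening in cm, from 0 to 9.3, set as the call begins (left out, the last holds). The fingers move at their own pace and stop on an object; "squeeze" is the grip in N (left out, the last holds). Time passes only in rows, so rows that do not move let the fingers close. It gives the time, the measured TCP pose, the force, the opening and the grip force at its end, in the units of the state.
- robot.read_state(): the state, without advancing time (a new reading comes with each control period).
- robot.read_camera(name): name is "side" or "top"; returns a dict with "frame" (384x512x3 uint8, red, green, blue), "vertical_fov" (degrees; the focal length in pixels is half the picture's height over the tangent of half this angle, whatever the lens; pixels are square), "cx", "cy" (the principal point, pixels), "k1" (the pictures are not rectified: a ray, as slopes to the right and down, at radius r is drawn at 1 + k1 r^2 times it, then the intrinsics apply), "R" (3x3) and "t" (3): a world point X has camera coordinates R X + t. Camera axes: x right, y down, z forward; pixel columns grow to the right and rows downward; lengths in m; the calibration is good to about 2 mm. A picture is of the moment at which its call begins. There is no depth.
- robot.close_job(): hands the job in; it is judged then, once.
The state is a dict: "t": time; "q": joint angles; "dq": joint speeds; "joint_torque": joint torques, N m; "tool_pos": TCP position; "orientation": TCP orientation; "force": force on the tool from outside, world axes, zero at the start; "wrist_torque": the same for the moment, N m; "opening": finger opening in m; "gripper_force": force on a finger pad.
Only numpy, scipy, OpenCV 4.12 (cv2) and the standard library are available. Lean on these libraries where they do the work, as an engineer would, in place of code of your own. Each camera call takes 0.05 s, during which the arm holds its last target. There are 200 camera calls.

## Working session

There is one attempt and no reset: what is moved stays moved. The work goes in short steps, Python scripts to look and compute and a tool call to move; the robot and the scene stay as the last step left them, time stands still between calls to the robot, and variables do not carry over. Pictures are saved under pics/ and viewed, at most 10 in all, crops included, and the job is handed in when it is done.

Besides the shell and the picture viewer there is one more tool, called after "Request:" in YAML: its name, and indented under it one key for each argument. apply_moves: Moves the arm, as the interface text tells. Its arguments: {"type":"object","properties":{"delta_pos":{"type":"array"},"twist":{"type":"array"},"gripper":{"type":"number"},"squeeze":{"type":"number"}},"required":["delta_pos","twist"]}

```bash
ls; mkdir -p pics
cat > h.py <<'E'
import numpy as np,cv2,pickle
from scipy.spatial.transform import Rotation as Ro
def K(c):
    f=192/np.tan(np.radians(c['vertical_fov'])/2)
    return np.array([[f,0,c['cx']],[0,f,c['cy']],[0,0,1.]])
def proj(c,X):
    R=np.array(c['R']);return cv2.projectPoints(np.atleast_2d(X).astype(float),cv2.Rodrigues(R)[0],np.array(c['t'],float),K(c),np.array([c['k1'],0,0,0,0.]))[0].reshape(-1,2)
def ray(c,uv):
    p=cv2.undistortPoints(np.array(uv,float).reshape(-1,1,2),K(c),np.array([c['k1'],0,0,0,0.])).reshape(-1,2)
    R=np.array(c['R']);d=np.c_[p,np.ones(len(p))]@R
    return -R.T@np.array(c['t']),d/np.linalg.norm(d,axis=1)[:,None]
def onz(c,uv,z):
    o,d=ray(c,uv);return o+d*((z-o[2])/d[:,2])[:,None]
def tri(c1,u1,c2,u2):
    o1,d1=ray(c1,u1);o2,d2=ray(c2,u2);out=[]
    for a,b in zip(d1,d2):
        s=np.linalg.lstsq(np.c_[a,-b],o2-o1,rcond=None)[0]
        p,q=o1+s[0]*a,o2+s[1]*b;out.append(np.r_[(p+q)/2,np.linalg.norm(p-q)])
    return np.array(out)
def snap(robot,tag):
    for n in('side','top'):
        c=robot.read_camera(n);pickle.dump(c,open(f'pics/{tag}_{n}.pkl','wb'))
        cv2.imwrite(f'pics/{tag}_{n}.png',cv2.resize(c['frame'][:,:,::-1],(800,600),interpolation=cv2.INTER_CUBIC))
def load(tag): return [pickle.load(open(f'pics/{tag}_{n}.pkl','rb')) for n in('side','top')]
E
python3 - <<'E'
from plant import robot
from h import *
np.set_printoptions(precision=4,suppress=True)
snap(robot,'a')
for c in load('a'): print(c['vertical_fov'],c['k1'],c['cx'],c['cy'],'pos',-np.array(c['R']).T@c['t'],np.array(c['R'])[2])
print(robot.read_state(),robot.tips_ahead)
E
```

```text
pics
57.78748323596519 0.023273193883633313 253.13143569043066 191.27707439247686 pos [ 0.3108 -0.6726  0.708 ] [ 0.1778  0.7547 -0.6315]
49.09954087425175 -0.12434596026821614 259.9176198279251 188.29199404725088 pos [0.3155 0.0576 1.2824] [ 0.1535 -0.0064 -0.9881]
{'t': 0.1, 'q': array([ 1.1996,  0.1311,  1.4892,  0.    ,  1.523 , -0.0854]), 'dq': array([ 0.0003, -0.0011, -0.0036, -0.0006,  0.0002, -0.0002]), 'joint_torque': array([  0.001 , -56.1343, -49.3096,   0.077 ,   0.0292,  -0.    ]), 'tool_pos': array([0.1689, 0.5752, 0.2427]), 'orientation': array([-0.4473, -3.1092,  0.0026]), 'force': array([-0.8552,  0.4255, -0.741 ]), 'wrist_torque': array([-0.0374,  0.038 , -0.0063]), 'gripper_force': 0.0, 'opening': 0.09314116996036513} 0.025
```

View pics/a_side.png

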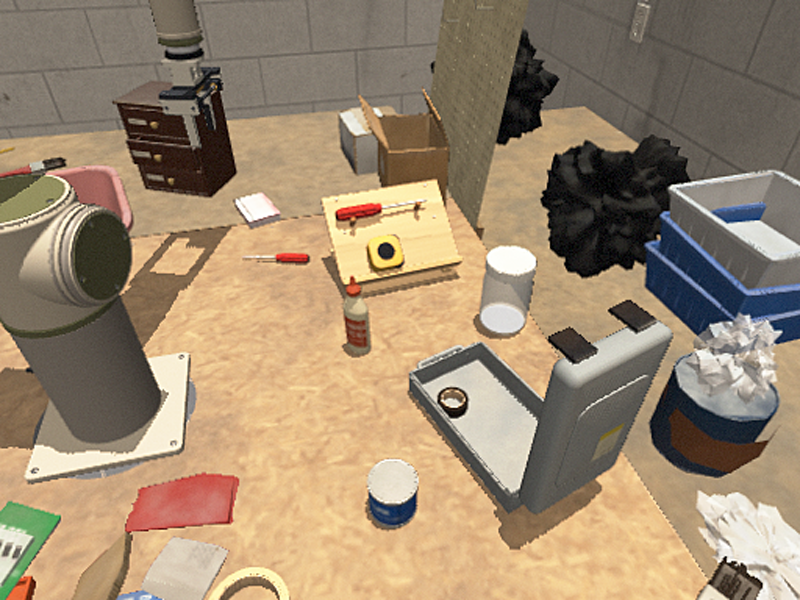

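View pics/a_top.png

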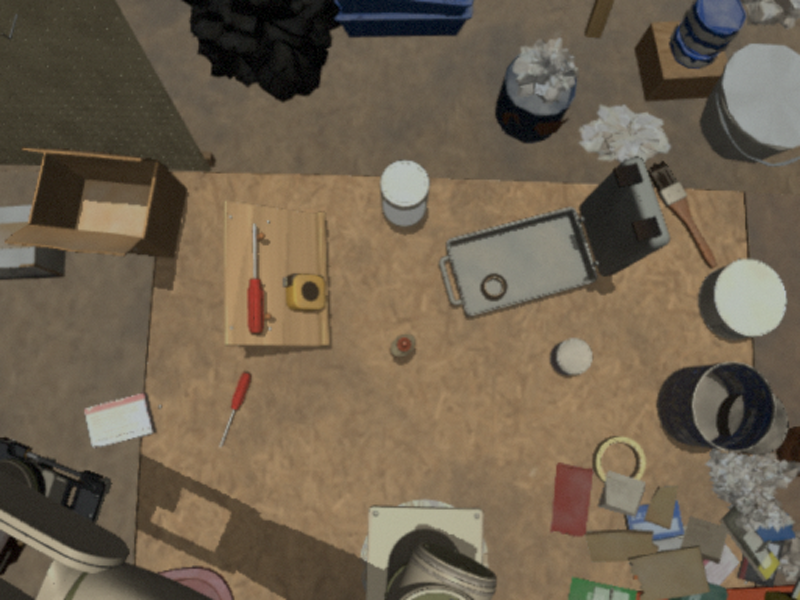

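Run:
```python
from h import *
s,t=load('a')
def tile(c,x0,y0,w,h,st):
    im=cv2.resize(c['frame'][y0:y0+h,x0:x0+w,::-1],(400,300),interpolation=cv2.INTER_CUBIC)
    for k in range(0,w,st): 
        X=int(k*400/w);cv2.line(im,(X,0),(X,6),(255,0,255),1);cv2.putText(im,str(x0+k),(X,16),0,.35,(255,0,255),1)
    for k in range(0,h,st):
        Y=int(k*300/h);cv2.line(im,(0,Y),(6,Y),(255,0,255),1);cv2.putText(im,str(y0+k),(8,Y+4),0,.35,(255,0,255),1)
    return im
a=np.hstack([tile(t,120,125,133,100,20),tile(t,280,104,133,100,20)])
b=np.hstack([tile(s,195,105,133,100,20),tile(s,262,195,180,135,20)])
cv2.imwrite('pics/c.png',np.vstack([a,b]))
```

```text
(no output)
```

View pics/c.png

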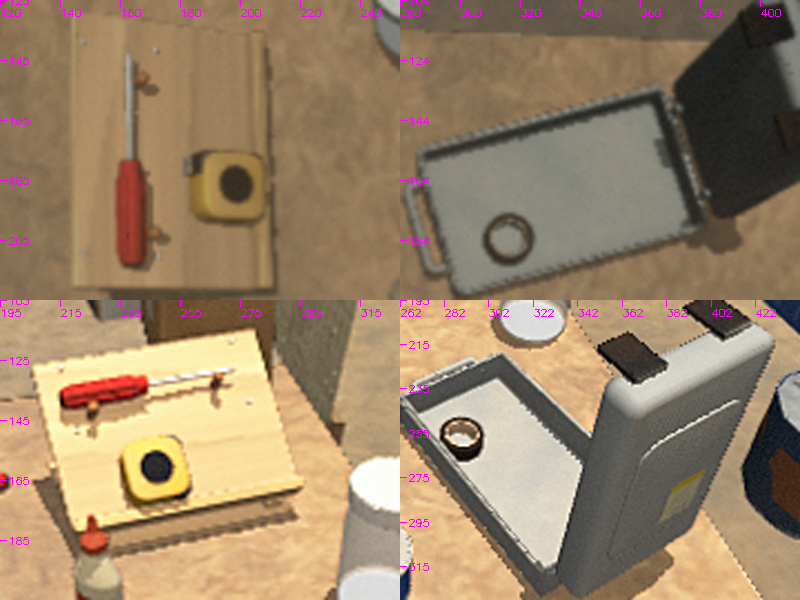

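Run:
```python
from h import *
np.set_printoptions(precision=4,suppress=True)
s,t=load('a')
T=[(144.6,129),(143.9,220.7)];S=[(278.8,115),(206.3,126.3)]
print('high edge tri',tri(s,S,t,T)); print('onz',onz(t,T,.153),onz(s,S,.153))
T2=[(209.1,135.6),(210.4,221.4)];S2=[(294.7,167.2),(220.9,181.5)]
print('low tri',tri(s,S2,t,T2))
C=[(286,153.9),(298.3,201.1),(367.1,133.3),(380.7,182.1)]
P=onz(t,C,.046);print('case',P);print([np.linalg.norm(P[i]-P[j]) for i,j in((0,1),(2,3),(0,2),(1,3))],[np.degrees(np.arctan2(*(P[j]-P[i])[[1,0]])) for i,j in((0,2),(1,3))],P.mean(0))
# masks
for n,c in(('side',s),('top',t)):
    hsv=cv2.cvtColor(c['frame'],cv2.COLOR_RGB2HSV)
    red=((hsv[...,0]<7)|(hsv[...,0]>172))&(hsv[...,1]>170)&(hsv[...,2]>70)
    k,l,st,ce=cv2.connectedComponentsWithStats(red.astype(np.uint8))
    for i in range(1,k):
        if st[i,4]>40:
            pts=np.argwhere(l==i)[:,::-1].astype(np.float32);print(n,'red',st[i],ce[i],cv2.minAreaRect(pts))
    y=(abs(hsv[...,0].astype(int)-24)<5)&(hsv[...,1]>140)&(hsv[...,2]>90)
    k,l,st,ce=cv2.connectedComponentsWithStats(y.astype(np.uint8))
    for i in range(1,k):
        if st[i,4]>100: print(n,'yel',st[i],ce[i],cv2.minAreaRect(np.argwhere(l==i)[:,::-1].astype(np.float32)))
```

```text
high edge tri [[0.6515 0.3793 0.1499 0.0024]
 [0.3955 0.3624 0.1495 0.0053]]
onz [[0.6493 0.3786 0.153 ]
 [0.3926 0.3616 0.153 ]] [[0.6509 0.3737 0.153 ]
 [0.3976 0.3561 0.153 ]]
low tri [[0.6628 0.2094 0.0444 0.0051]
 [0.4079 0.1925 0.0442 0.0067]]
case [[ 0.615  -0.0262  0.046 ]
 [ 0.4725 -0.0655  0.046 ]
 [ 0.6889 -0.2755  0.046 ]
 [ 0.5376 -0.3151  0.046 ]]
[np.float64(0.14781031036757505), np.float64(0.1564115838736708), np.float64(0.26004160185740405), np.float64(0.25800366837875743)] [np.float64(-73.48987487402744), np.float64(-75.38854184961764)] [ 0.5785 -0.1706  0.046 ]
side red [215 130  29  11 198] [229.0051 134.9242] ((229.2567596435547, 135.04052734375), (7.39795446395874, 28.441024780273438), 80.53767395019531)
side red [177 162  20   6 102] [186.549 164.549] ((186.5, 164.5), (5.0, 19.0), 90.0)
top red [160 179   8  34 214] [162.8738 195.215 ] ((163.5, 195.5), (7.0, 33.0), 0.0)
top red [149 239  10  23  93] [153.4301 250.0645] ((153.51724243164062, 250.2069091796875), (4.828078746795654, 22.654830932617188), 21.801410675048828)
```

```bash
cat >> h.py <<'E'
def frame(p,yaw): 
    M=np.eye(4);M[:3,:3]=Ro.from_euler('z',yaw,degrees=True).as_matrix();M[:3,3]=p;return M
STAND=frame([.5285,.2975,0],93.8)
def app(M,X): return np.atleast_2d(X)@M[:3,:3].T+M[:3,3]
UP=np.array([.788,0,.616]);NB=np.array([-.616,0,.788])
def slope(up,y,off): return app(STAND,np.array([-.085,0,.030])+up*UP+off*NB+np.array([0,y,0]))[0]
E
python3 - <<'E'
from h import *
np.set_printoptions(precision=4,suppress=True)
s,t=load('a')
h=tri(s,[(229,134.9)],t,[(162.87,195.2)]);d=tri(s,[(247.2,160.5)],t,[(199.1,186.2)])
tip=tri(s,[(195+234/3.008,105+69/3.008)],t,[(120+128/3.008,125+56/3.008)])
joint=tri(s,[(195+147/3.008,105+83/3.008)],t,[(120+130/3.008,125+160/3.008)])
end=tri(s,[(195+61/3.008,105+96/3.008)],t,[(120+131/3.008,125+266/3.008)])
iS=np.linalg.inv(STAND)
for n,p in zip(('handle mid','tip','joint','end','dot'),(h,tip,joint,end,d)):
    q=app(iS,p[:,:3])[0]-[-.085,0,.03]; print(n,p, 'up,y,off',q@UP,q[1],q@NB)
r=tri(s,[(262+62*.45,195+130*.45)],t,[(315.9,182.8)]);print('roll',r,onz(t,[(315.9,182.8)],.022))
for yaw in(-74,-74.7,-75.4):
  C=frame([.5785,-.1706,0],yaw);C[:3,3]-=.009*C[:3,0];print(yaw,C[:3,3])
  X=app(C,[[-.126,.079,.046],[-.126,-.079,.046],[.144,.079,.046],[.144,-.079,.046],[-.118,.071,.003],[.136,-.071,.003],[-.118,-.071,.003]])
  print('top',proj(t,X).round(1).tolist(),'\nside',proj(s,X).round(1).tolist())
print(app(np.linalg.inv(C),r[:,:3]))
X=np.array([slope(.15,y,.014) for y in(.09,.0,-.1)]);print(X,proj(s,X),proj(t,X))
E
```

```text
handle mid [[0.4658 0.3187 0.1323 0.0014]] up,y,off 0.14990514163912502 0.06114341203014623 0.012676801965082883
tip [[0.6156 0.3295 0.131  0.0032]] up,y,off 0.14982599153368215 -0.08903823146486467 0.011156219789597232
joint [[0.5149 0.3206 0.1326 0.001 ]] up,y,off 0.14908425784795182 0.012088119154092913 0.013760158617211958
end [[0.4174 0.313  0.1345 0.0034]] up,y,off 0.14932757978551173 0.10979200800707983 0.01591073444262118
dot [[0.503  0.2253 0.0863 0.002 ]] up,y,off 0.0462122264113422 0.0302138972552769 0.035361396509518056
roll [[ 0.5345 -0.121   0.0227  0.0024]] [[ 0.5334 -0.1209  0.022 ]]
-74 [ 0.576  -0.1619  0.    ]
top [[283.7, 153.1], [297.3, 203.5], [368.1, 132.5], [383.0, 181.5], [285.9, 158.2], [375.8, 182.0], [297.8, 202.0]] 
side [[306.8, 215.0], [257.6, 235.8], [379.1, 286.5], [323.1, 318.5], [304.9, 228.8], [321.4, 324.7], [261.7, 247.8]]
-74.7 [ 0.5761 -0.1619  0.    ]
top [[283.8, 152.5], [296.8, 203.0], [368.5, 132.9], [382.8, 182.1], [286.0, 157.6], [375.6, 182.5], [297.3, 201.6]] 
side [[307.5, 215.0], [257.9, 235.3], [378.9, 287.1], [322.2, 318.4], [305.5, 228.8], [320.6, 324.7], [262.0, 247.3]]
-75.4 [ 0.5762 -0.1619  0.    ]
top [[284.0, 151.9], [296.4, 202.6], [369.0, 133.4], [382.7, 182.7], [286.2, 157.1], [375.5, 183.0], [297.0, 201.1]] 
side [[308.2, 215.0], [258.3, 234.9], [378.7, 287.7], [321.3, 318.4], [306.1, 228.8], [319.8, 324.7], [262.3, 246.9]]
[[-0.0501 -0.0301  0.0227]]
[[0.4371 0.3161 0.1334]
 [0.5269 0.322  0.1334]
 [0.6267 0.3286 0.1334]] [[220.6323 136.0523]
 [247.1664 131.7516]
 [275.565  127.1301]] [[163.0363 205.7342]
 [162.9645 173.7095]
 [163.0482 139.0785]]
```

```bash
cat >> h.py <<'E'
CASE=frame([.5761,-.1619,0],-74.9)
def go(st,pos,yaw):
    """twist first (rad), then shift in the turned tool axes (cm)"""
    R=Ro.from_rotvec(st['orientation']).as_matrix();y0=np.degrees(np.arctan2(R[1,1],R[0,1]))
    d=(yaw-y0+180)%360-180
    y=np.radians(yaw);ty=np.array([np.cos(y),np.sin(y),0]);tx=np.array([-ty[1],ty[0],0])
    v=(np.array(pos)-st['tool_pos'])*100
    print('pos',np.round(st['tool_pos'],4),'yaw',round(y0,2),'tilt',np.round(R[2],3),'F',np.round(st['force'],1),'op',round(st['opening'],4),'gf',round(st['gripper_force'],1),'t',round(st['t'],2))
    print('  goal',np.round(pos,4),'twist',round(-np.radians(d),3),'shift cm',np.round([v@tx,v@ty,-v[2]],2))
E
python3 - <<'E'
from plant import robot
from h import *
np.set_printoptions(precision=3,suppress=True)
s,t=load('a');k=1.5625
print('jar top',onz(t,[(405/k,182/k)],.149),'glue top',onz(t,[(403/k,342/k)],.165),'can top',onz(t,[(574/k,352/k)],.062))
print('in case',app(np.linalg.inv(CASE),np.r_[onz(t,[(405/k,182/k)],.149),onz(t,[(403/k,342/k)],.165),onz(t,[(574/k,352/k)],.062)]))
for th in(1.45,1.57,1.745):
    u=np.array([-np.cos(th),0,np.sin(th)]);n=np.array([np.sin(th),0,np.cos(th)]);H=np.array([.143,0,.045])
    X=app(CASE,[H+.266*u+o*n+np.array([0,y,0]) for o in(.001,.037) for y in(.076,-.076)])
    print(th,'top',(proj(t,X)*k).round().tolist(),'side',(proj(s,X)*k).round().tolist())
st=robot.read_state()
c=slope(.051,.032,.0175);b=c[2]-.0175/.788;print('tape centre',c,'board z',b)
go(st,[c[0],c[1],b+.012+.025+.12],3.8)
go(st,[c[0],c[1],b+.012+.025],3.8)
E
```

```text
jar top [[0.696 0.058 0.149]] glue top [[0.407 0.053 0.165]] can top [[ 0.405 -0.269  0.062]]
in case [[-0.181  0.173  0.149]
 [-0.252 -0.108  0.165]
 [ 0.058 -0.193  0.062]]
1.45 top [[601.0, 167.0], [629.0, 259.0], [623.0, 162.0], [651.0, 253.0]] side [[619.0, 294.0], [515.0, 337.0], [645.0, 308.0], [538.0, 355.0]]
1.57 top [[620.0, 163.0], [648.0, 254.0], [641.0, 158.0], [669.0, 249.0]] side [[642.0, 308.0], [535.0, 354.0], [668.0, 327.0], [560.0, 377.0]]
1.745 top [[646.0, 158.0], [674.0, 248.0], [665.0, 155.0], [693.0, 244.0]] side [[675.0, 335.0], [566.0, 387.0], [702.0, 360.0], [591.0, 417.0]]
tape centre [0.5   0.24  0.075] board z 0.05299787817258883
pos [0.169 0.575 0.243] yaw 73.63 tilt [ 0.    -0.002 -1.   ] F [-0.9  0.4 -0.7] op 0.0931 gf 0.0 t 0.1
  goal [0.5  0.24 0.21] twist 1.219 shift cm [-35.65  30.84   3.27]
pos [0.169 0.575 0.243] yaw 73.63 tilt [ 0.    -0.002 -1.   ] F [-0.9  0.4 -0.7] op 0.0931 gf 0.0 t 0.1
  goal [0.5  0.24 0.09] twist 1.219 shift cm [-35.65  30.84  15.27]
```

Request:
apply_moves:
  delta_pos:
    - [0, 0, 0]
    - [0, 0, 0]
    - [0, 0, 0]
    - [0, 0, 0]
    - [0, 0, 0]
    - [0, 0, 0]
    - [0, 0, 0]
  twist: [0.174, 0.174, 0.174, 0.174, 0.174, 0.174, 0.174]
  gripper: 9.3
  squeeze: 8

```text
t: 0.98
tool_pos: [0.169, 0.5754, 0.243]
orientation: [2.152, 2.288, -0.002]
force: [-0.3, 1.2, 0.2]
opening: 0.0929
gripper_force: 0.0
```

Request:
apply_moves:
  delta_pos:
    - [-4.4, 3.8, 0]
    - [-4.4, 3.8, 0]
    - [-4.4, 3.8, 0]
    - [-4.4, 3.8, 0]
    - [-4.4, 3.8, 0]
    - [-4.4, 3.8, 0]
    - [-4.4, 3.8, 0]
    - [-4.4, 3.8, 0]
  twist: [0, 0, 0, 0, 0, 0, 0, 0]

```text
t: 1.98
tool_pos: [0.4969, 0.2432, 0.2433]
orientation: [-2.146, -2.294, 0.0]
force: [0.8, 0.8, 1.4]
opening: 0.0928
gripper_force: 0.0
```

```bash
cat > g.py <<'E'
import sys
from plant import robot
from h import *
a=list(map(float,sys.argv[1:]));go(robot.read_state(),a[:3],a[3])
E
python3 g.py .500 .240 .090 3.8
```

```text
pos [0.4969 0.2432 0.2433] yaw 3.84 tilt [-0. -0. -1.] F [0.8 0.8 1.4] op 0.0928 gf 0.0 t 1.98
  goal [0.5  0.24 0.09] twist 0.001 shift cm [-0.34  0.29 15.33]
```

Request:
apply_moves:
  delta_pos:
    - [-0.3, 0.3, 3]
    - [0, 0, 3]
    - [0, 0, 3]
    - [0, 0, 2.5]
    - [0, 0, 2]
    - [0, 0, 1]
    - [0, 0, 0.8]
  twist: [0, 0, 0, 0, 0, 0, 0]

```text
t: 2.85
tool_pos: [0.4995, 0.2422, 0.0906]
orientation: [2.146, 2.295, 0.001]
force: [-0.7, 0.1, 0.9]
opening: 0.0931
gripper_force: 0.0
```

Request:
apply_moves:
  delta_pos:
    - [0, 0, 0]
    - [0, 0, 0]
    - [0, 0, 0]
    - [0, 0, 0]
    - [0, 0, 0]
    - [0, 0, 0]
  twist: [0, 0, 0, 0, 0, 0]
  gripper: 5.5
  squeeze: 8

```text
t: 3.6
tool_pos: [0.5002, 0.2423, 0.0917]
orientation: [2.145, 2.294, 0.003]
force: [2.8, 1.2, 6.2]
opening: 0.0661
gripper_force: 8.0
```

Request:
apply_moves:
  delta_pos:
    - [0, 0, -0.5]
    - [0, 0, -1]
    - [0, 0, -2]
    - [0, 0, -4]
    - [0, 0, -4]
    - [0, 0, -4]
  twist: [0, 0, 0, 0, 0, 0]

```text
t: 4.35
tool_pos: [0.499, 0.242, 0.2483]
orientation: [2.146, 2.294, 0.001]
force: [0.9, 0.3, -2.7]
opening: 0.0664
gripper_force: 7.9
```

Run:
```python
from plant import robot
from h import *
snap(robot,'b')
s,t=load('b')
im=np.hstack([cv2.resize(c['frame'][y:y+110,x:x+110,::-1],(400,400),interpolation=cv2.INTER_CUBIC) for c,x,y in((s,190,60),(t,130,120))])
cv2.imwrite('pics/b.png',im)
p=app(CASE,[.042,-.026,.30])[0]
go(robot.read_state(),p,-74.9)
```

```text
pos [0.5018 0.243  0.253 ] yaw 3.84 tilt [ 0.003  0.01  -1.   ] F [ 1.4  0.1 -1.7] op 0.066 gf 7.9 t 4.45
  goal [ 0.5619 -0.2092  0.3   ] twist 1.374 shift cm [-5.97 45.23 -4.7 ]
```

View pics/b.png

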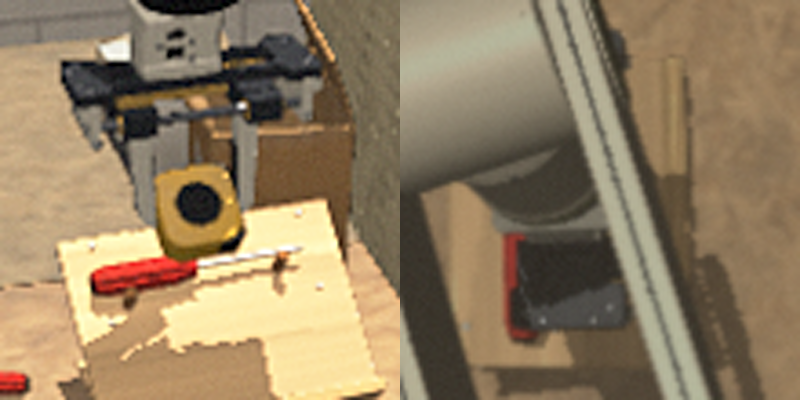

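Request:
apply_moves:
  delta_pos:
    - [0, 0, -1.5]
    - [0, 0, -1.5]
    - [0, 0, -1.5]
    - [0, 0, 0]
    - [0, 0, 0]
  twist: [-0.177, -0.177, -0.177, -0.177, -0.177]

```text
t: 5.08
tool_pos: [0.4989, 0.2419, 0.2904]
orientation: [-0.948, -2.995, 0.001]
force: [0.4, 0.5, -3.4]
opening: 0.0665
gripper_force: 7.9
```

Request:
apply_moves:
  delta_pos:
    - [0, 0, 0]
    - [0, 0, 0]
    - [0, 0, 0]
    - [0, 0, 0]
    - [0, 0, 0]
  twist: [-0.177, -0.177, -0.177, -0.177, -0.177]

```text
t: 5.7
tool_pos: [0.4988, 0.2419, 0.2901]
orientation: [0.426, -3.111, 0.0]
force: [0.2, -0.4, -2.2]
opening: 0.0663
gripper_force: 7.9
```

Run:
```python
from plant import robot
from h import *
s=robot.read_state()
for y,z in((.010,.30),(.01,.10)): go(s,app(CASE,[.042,y,z])[0],105.1)
```

```text
pos [0.4988 0.2419 0.2901] yaw 105.59 tilt [ 0.001 -0.    -1.   ] F [ 0.2 -0.4 -2.2] op 0.0663 gf 7.9 t 5.7
  goal [ 0.5967 -0.1998  0.3   ] twist 0.009 shift cm [  2.05 -45.2   -0.99]
pos [0.4988 0.2419 0.2901] yaw 105.59 tilt [ 0.001 -0.    -1.   ] F [ 0.2 -0.4 -2.2] op 0.0663 gf 7.9 t 5.7
  goal [ 0.5967 -0.1998  0.1   ] twist 0.009 shift cm [  2.05 -45.2   19.01]
```

Request:
apply_moves:
  delta_pos:
    - [0.3, -5.4, 0]
    - [0.3, -5.4, 0]
    - [0.3, -5.4, 0]
    - [0.3, -5.4, 0]
    - [0.3, -5.4, 0]
    - [0.3, -5.4, 0]
    - [0.2, -5.4, 0]
    - [0, -4.4, 0]
  twist: [0.009, 0, 0, 0, 0, 0, 0, 0]

```text
t: 6.7
tool_pos: [0.5873, -0.1732, 0.2901]
orientation: [0.401, -3.115, -0.001]
force: [0.3, 0.6, -2.6]
opening: 0.066
gripper_force: 7.9
```

Request:
apply_moves:
  delta_pos:
    - [0, -2, 2]
    - [0, -1, 3]
    - [0, 0, 3]
    - [0, 0, 3]
    - [0, 0, 2]
  twist: [0, 0, 0, 0, 0]

```text
t: 7.32
tool_pos: [0.5939, -0.1987, 0.1573]
orientation: [0.403, -3.112, -0.004]
force: [-0.2, -1.2, -2.9]
opening: 0.0662
gripper_force: 7.9
```

Run:
```python
from plant import robot
from h import *
snap(robot,'d')
s,t=load('d')
im=np.hstack([cv2.resize(c['frame'][y:y+120,x:x+120,::-1],(400,400),interpolation=cv2.INTER_CUBIC) for c,x,y in((s,255,160),(t,290,90))])
cv2.imwrite('pics/d.png',im)
s=robot.read_state()
go(s,app(CASE,[.042,.01,.10])[0],105.1)
```

```text
pos [ 0.5932 -0.1986  0.1567] yaw 104.77 tilt [ 0.005  0.004 -1.   ] F [-0.2 -0.2 -2.9] op 0.0659 gf 7.9 t 7.42
  goal [ 0.5967 -0.1998  0.1   ] twist -0.006 shift cm [-0.3  -0.21  5.67]
```

View pics/d.png

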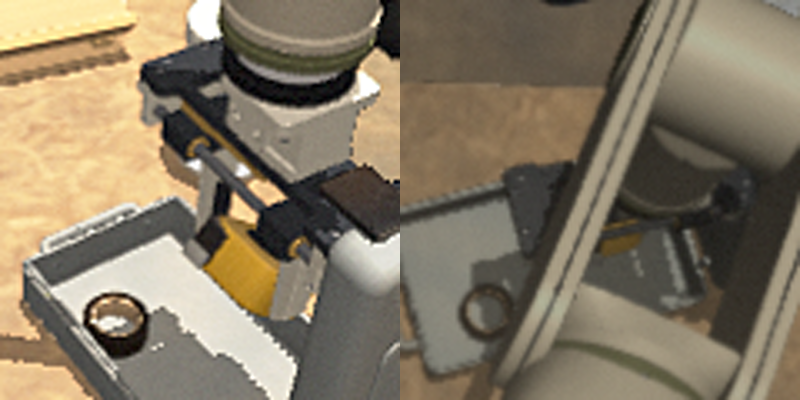

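Request:
apply_moves:
  delta_pos:
    - [-0.3, -0.2, 3]
    - [0, 0, 3]
    - [0, 0, 2]
    - [0, 0, 1]
    - [0, 0, 0.5]
    - [0, 0, 0]
  twist: [-0.006, 0, 0, 0, 0, 0]
  squeeze: 6

```text
t: 8.18
tool_pos: [0.5991, -0.2014, 0.0663]
orientation: [-0.412, 3.114, -0.001]
force: [0.0, -0.0, -2.3]
opening: 0.0662
gripper_force: 6.0
```

Request:
apply_moves:
  delta_pos:
    - [0, 0, 0.3]
    - [0, 0, 0.3]
    - [0, 0, 0]
  twist: [0, 0, 0]

```text
t: 8.55
tool_pos: [0.5986, -0.2012, 0.0595]
orientation: [0.412, -3.114, -0.0]
force: [0.2, -0.2, -2.1]
opening: 0.0661
gripper_force: 6.0
```

Request:
apply_moves:
  delta_pos:
    - [0.2, 0, 0.2]
    - [0.3, 0, 0.2]
    - [0.4, 0, 0.2]
  twist: [0, 0, 0]
  squeeze: 5

```text
t: 8.93
tool_pos: [0.5898, -0.2036, 0.0535]
orientation: [-0.412, 3.114, 0.0]
force: [-0.4, 0.6, -1.0]
opening: 0.066
gripper_force: 5.0
```

Request:
apply_moves:
  delta_pos:
    - [0.4, 0, 0.2]
    - [0.4, 0, 0.2]
    - [0, 0, 0]
  twist: [0, 0, 0]

```text
t: 9.3
tool_pos: [0.5818, -0.2058, 0.0494]
orientation: [0.412, -3.114, -0.0]
force: [-1.0, -0.1, -2.4]
opening: 0.0663
gripper_force: 5.0
```

Run:
```python
from plant import robot
from h import *
snap(robot,'e')
s,t=load('e')
cv2.imwrite('pics/e.png',np.hstack([cv2.resize(s['frame'][190:310,270:390,::-1],(500,500),interpolation=cv2.INTER_CUBIC)]))
st=robot.read_state();print(app(np.linalg.inv(CASE),st['tool_pos']))
```

```text
[[ 0.04389905 -0.00551049  0.04959999]]
```

View pics/e.png

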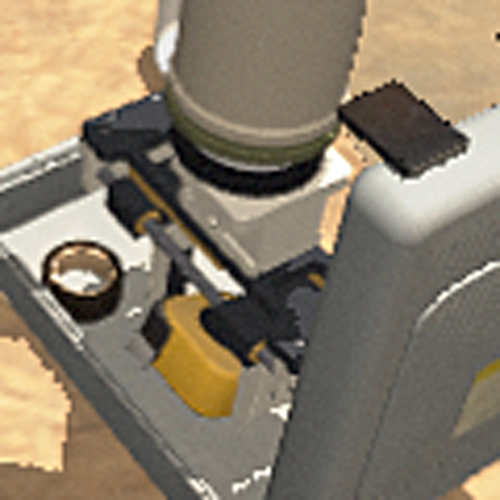

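Request:
apply_moves:
  delta_pos:
    - [0.3, 0, 0.2]
    - [0.3, 0, 0.2]
    - [0.3, 0, 0.2]
    - [0.3, 0, 0.2]
    - [0, 0, 0]
  twist: [0, 0, 0, 0, 0]

```text
t: 10.02
tool_pos: [0.5703, -0.2089, 0.0413]
orientation: [0.412, -3.114, -0.0]
force: [-0.3, -0.1, -1.7]
opening: 0.0661
gripper_force: 5.0
```

Request:
apply_moves:
  delta_pos:
    - [0.3, 0, 0.15]
    - [0.3, 0, 0.15]
    - [0, 0, 0]
  twist: [0, 0, 0]

```text
t: 10.4
tool_pos: [0.5653, -0.2105, 0.0391]
orientation: [-0.412, 3.114, -0.001]
force: [0.8, 0.9, 0.4]
opening: 0.0661
gripper_force: 5.0
```

Request:
apply_moves:
  delta_pos:
    - [0.1, 0, 0.15]
    - [0.1, 0, 0.1]
    - [0, 0, 0]
  twist: [0, 0, 0]

```text
t: 10.78
tool_pos: [0.5642, -0.2108, 0.0374]
orientation: [-0.412, 3.112, -0.001]
force: [1.1, 3.2, 6.1]
opening: 0.0662
gripper_force: 5.0
```

Request:
apply_moves:
  delta_pos:
    - [0, 0, 0.1]
    - [0, 0, 0.1]
    - [0, 0, 0]
  twist: [0, 0, 0]

```text
t: 11.15
tool_pos: [0.5638, -0.2109, 0.0353]
orientation: [-0.412, 3.113, -0.001]
force: [-0.9, 2.6, 6.4]
opening: 0.0662
gripper_force: 5.0
```

Run:
```python
from plant import robot
from h import *
snap(robot,'f')
s,t=load('f')
cv2.imwrite('pics/f.png',np.hstack([cv2.resize(s['frame'][190:310,270:390,::-1],(500,500),interpolation=cv2.INTER_CUBIC)]))
st=robot.read_state();print(app(np.linalg.inv(CASE),st['tool_pos']),st['force'])
```

```text
[[ 0.04410229 -0.02461083  0.03531768]] [0.18010127 2.2259799  6.30687424]
```

View pics/f.png

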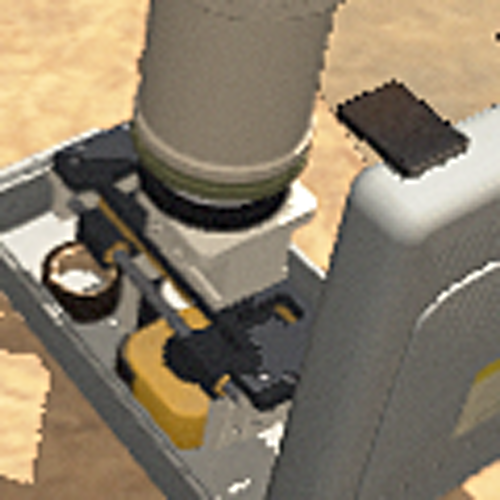

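Request:
apply_moves:
  delta_pos:
    - [0, 0, 0]
    - [0, 0, 0]
    - [0, 0, 0]
  twist: [0, 0, 0]
  gripper: 7.6

```text
t: 11.62
tool_pos: [0.5627, -0.2109, 0.0338]
orientation: [0.412, -3.114, -0.0]
force: [0.4, -0.3, 0.7]
opening: 0.0754
gripper_force: 0.0
```

Request:
apply_moves:
  delta_pos:
    - [0, 0, -0.5]
    - [0, 0, -2]
    - [0, 0, -4]
    - [0, 0, -4.5]
    - [0, 0, -5]
    - [0, 0, -5]
    - [0, 0, -5]
  twist: [0, 0, 0, 0, 0, 0, 0]

```text
t: 12.5
tool_pos: [0.5628, -0.2108, 0.2978]
orientation: [-0.412, 3.113, -0.002]
force: [0.0, -0.2, -0.3]
opening: 0.0757
gripper_force: 0.0
```

Run:
```python
from plant import robot
from h import *
np.set_printoptions(precision=4,suppress=True)
st=robot.read_state();print(app(np.linalg.inv(CASE),st['tool_pos']))
ax=slope(.15,.052,.014);xs=STAND[:3,0]
print('axis',ax)
c=ax+.0295*xs; 
go(st,[c[0],c[1],.29],93.8)
go(st,[c[0],c[1],ax[2]-.011+.025],93.8)
```

```text
[[ 0.0438 -0.0256  0.2978]]
axis [0.475  0.3186 0.1334]
pos [ 0.5628 -0.2108  0.2978] yaw 105.08 tilt [-0.002 -0.001 -1.   ] F [ 0.  -0.2 -0.3] op 0.0757 gf 0.0 t 12.5
  goal [0.473 0.348 0.29 ] twist 0.197 shift cm [ 5.26 56.36  0.78]
pos [ 0.5628 -0.2108  0.2978] yaw 105.08 tilt [-0.002 -0.001 -1.   ] F [ 0.  -0.2 -0.3] op 0.0757 gf 0.0 t 12.5
  goal [0.473  0.348  0.1474] twist 0.197 shift cm [ 5.26 56.36 15.04]
```

Request:
apply_moves:
  delta_pos:
    - [0, 0, 0]
    - [0, 0, 0]
    - [0.5, 5.5, 0]
    - [0.5, 5.5, 0]
    - [0.5, 5.5, 0]
    - [0.5, 5.5, 0]
    - [0.5, 5.5, 0]
    - [0.5, 5.5, 0]
  twist: [0.1, 0.097, 0, 0, 0, 0, 0, 0]
  gripper: 9.3

```text
t: 13.5
tool_pos: [0.5107, 0.1181, 0.2961]
orientation: [-0.104, 3.137, 0.0]
force: [1.7, 0.5, -0.3]
opening: 0.093
gripper_force: 0.0
```

Request:
apply_moves:
  delta_pos:
    - [0.5, 5.5, 0]
    - [0.5, 5.5, 0]
    - [0.5, 5.5, 0]
    - [0.5, 4.5, 0]
    - [0.2, 2.2, 0]
    - [0, 0, 0]
  twist: [0, 0, 0, 0, 0, 0]

```text
t: 14.25
tool_pos: [0.4737, 0.3472, 0.295]
orientation: [-0.107, 3.139, 0.0]
force: [-0.4, 0.1, -0.2]
opening: 0.0927
gripper_force: 0.0
```

```bash
python3 g.py .473 .348 .1474 93.8
```

```text
pos [0.4737 0.3472 0.295 ] yaw 93.9 tilt [-0.001  0.    -1.   ] F [-0.4  0.1 -0.2] op 0.0927 gf 0.0 t 14.25
  goal [0.473  0.348  0.1474] twist 0.002 shift cm [ 0.06  0.08 14.76]
```

Request:
apply_moves:
  delta_pos:
    - [0, -0.15, 3]
    - [0, 0, 3]
    - [0, 0, 3]
    - [0, 0, 2]
    - [0, 0, 1.5]
    - [0, 0, 1]
    - [0, 0, 1]
    - [0, 0, 0.3]
  twist: [0, 0, 0, 0, 0, 0, 0, 0]

```text
t: 15.25
tool_pos: [0.474, 0.3449, 0.1457]
orientation: [0.104, -3.14, 0.0]
force: [0.2, 0.7, -0.8]
opening: 0.0933
gripper_force: 0.0
```

```bash
python3 g.py .473 .348 .1474 93.8
```

```text
pos [0.474  0.3449 0.1457] yaw 93.8 tilt [ 0. -0. -1.] F [ 0.2  0.7 -0.8] op 0.0933 gf 0.0 t 15.25
  goal [0.473  0.348  0.1474] twist -0.0 shift cm [ 0.08  0.31 -0.17]
```

Request:
apply_moves:
  delta_pos:
    - [0, 0.35, -0.1]
    - [0, 0.3, -0.2]
    - [0, 0, 0]
  twist: [0, 0, 0]
  gripper: 8.6
  squeeze: 10

```text
t: 15.62
tool_pos: [0.474, 0.3486, 0.1501]
orientation: [0.103, -3.139, 0.009]
force: [-2.9, -16.7, 8.1]
opening: 0.0863
gripper_force: 8.1
```

Request:
apply_moves:
  delta_pos:
    - [0, 0, -0.2]
    - [0, 0, -0.2]
    - [0, 0, 0]
  twist: [0, 0, 0]
  gripper: 7.6

```text
t: 16.0
tool_pos: [0.4741, 0.3478, 0.1544]
orientation: [0.102, -3.14, 0.011]
force: [-3.4, -21.0, 10.8]
opening: 0.0797
gripper_force: 9.9
```

Request:
apply_moves:
  delta_pos:
    - [0, 0, -0.2]
    - [0, 0, -0.2]
    - [0, 0, 0]
  twist: [0, 0, 0]
  gripper: 6.6

```text
t: 16.38
tool_pos: [0.474, 0.3477, 0.1582]
orientation: [0.102, -3.139, 0.011]
force: [-3.2, -19.5, 9.2]
opening: 0.0753
gripper_force: 9.9
```

Run:
```python
from plant import robot
from h import *
snap(robot,'k')
s,t=load('k')
cv2.imwrite('pics/k.png',np.hstack([cv2.resize(c['frame'][y:y+110,x:x+110,::-1],(400,400),interpolation=cv2.INTER_CUBIC) for c,x,y in((s,190,60),(t,120,125))]))
go(robot.read_state(),[.473,.348,.1474],93.8)
```

```text
pos [0.4741 0.3477 0.1581] yaw 93.71 tilt [ 0.001 -0.007 -1.   ] F [ -3.1 -19.1  10.2] op 0.0748 gf 9.9 t 16.48
  goal [0.473  0.348  0.1474] twist -0.002 shift cm [0.1  0.04 1.07]
```

View pics/k.png

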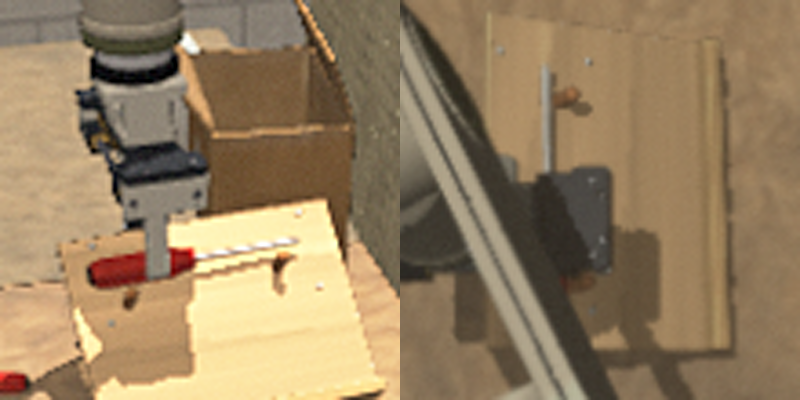

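Request:
apply_moves:
  delta_pos:
    - [0, -0.2, 0.3]
    - [0, 0.25, -0.1]
    - [0, 0.25, -0.2]
    - [0, 0.25, -0.2]
    - [0, 0.25, -0.2]
    - [0, 0.25, -0.2]
  twist: [0, 0, 0, 0, 0, 0]
  gripper: 7.4
  squeeze: 25

```text
t: 17.23
tool_pos: [0.4743, 0.3526, 0.165]
orientation: [0.098, -3.139, 0.028]
force: [-6.7, -48.5, 27.6]
opening: 0.075
gripper_force: 25.6
```

```bash
python3 g.py .473 .348 .1474 93.8
```

```text
pos [0.4743 0.3526 0.165 ] yaw 93.59 tilt [ 0.002 -0.018 -1.   ] F [ -6.7 -48.5  27.6] op 0.075 gf 25.6 t 17.23
  goal [0.473  0.348  0.1474] twist -0.004 shift cm [ 0.16 -0.45  1.76]
```

Request:
apply_moves:
  delta_pos:
    - [0, -0.8, 0.2]
    - [0, 0, 0.8]
    - [0, 0, 0.6]
    - [0, 0, 0]
  twist: [0, 0, 0, 0]

```text
t: 17.73
tool_pos: [0.4752, 0.3439, 0.1483]
orientation: [0.098, -3.139, 0.029]
force: [-3.5, -50.3, 23.7]
opening: 0.0754
gripper_force: 24.8
```

Request:
apply_moves:
  delta_pos:
    - [0, 0.25, -0.2]
    - [0, 0.25, -0.25]
    - [0, 0.25, -0.25]
  twist: [0, 0, 0]

```text
t: 18.1
tool_pos: [0.4748, 0.3515, 0.1564]
orientation: [0.097, -3.14, 0.029]
force: [-5.5, -49.5, 26.8]
opening: 0.0813
gripper_force: 24.9
```

```bash
python3 g.py .473 .348 .1474 93.8
```

```text
pos [0.4748 0.3515 0.1564] yaw 93.56 tilt [ 0.001 -0.018 -1.   ] F [ -5.5 -49.5  26.8] op 0.0813 gf 24.9 t 18.1
  goal [0.473  0.348  0.1474] twist -0.004 shift cm [ 0.2  -0.34  0.9 ]
```

Request:
apply_moves:
  delta_pos:
    - [0, 0, 0]
    - [0, -0.1, 0]
    - [0, 0, 0.7]
    - [0, 0, 0.7]
    - [0, 0, 0]
  twist: [0, 0, 0, 0, 0]
  gripper: 8.5
  squeeze: 20

```text
t: 18.73
tool_pos: [0.4754, 0.351, 0.1413]
orientation: [-0.099, 3.139, -0.027]
force: [-0.4, -46.7, 19.6]
opening: 0.0925
gripper_force: 23.2
```

```bash
python3 g.py .473 .348 .1474 93.8
```

```text
pos [0.4754 0.351  0.1413] yaw 93.6 tilt [-0.    -0.017 -1.   ] F [ -0.4 -46.7  19.6] op 0.0925 gf 23.2 t 18.73
  goal [0.473  0.348  0.1474] twist -0.004 shift cm [ 0.26 -0.28 -0.61]
```

Request:
apply_moves:
  delta_pos:
    - [0, -0.5, 0]
    - [0, -0.5, 0]
    - [0, 0, 0]
    - [0, 0, -1]
    - [0, 0, -2]
    - [0, 0, -3]
    - [0, 0, -3]
  twist: [0, 0, 0, 0, 0, 0, 0]
  gripper: 9.3
  squeeze: 10

```text
t: 19.6
tool_pos: [0.4736, 0.3512, 0.2328]
orientation: [-0.105, 3.139, 0.002]
force: [-0.0, -0.1, -0.1]
opening: 0.0932
gripper_force: 0.0
```

Run:
```python
from plant import robot
from h import *
np.set_printoptions(precision=4,suppress=True)
st=robot.read_state()
s=robot.read_camera('side');a=load('a')[0]
def red(c):
    h=cv2.cvtColor(c['frame'],cv2.COLOR_RGB2HSV);m=(((h[...,0]<7)|(h[...,0]>172))&(h[...,1]>170)&(h[...,2]>70)).astype(np.uint8);m[:,:205]=0;m[:,260:]=0;m[150:]=0
    p=np.argwhere(m)[:,::-1];return p.mean(0),p.min(0),p.max(0),len(p)
print(red(a),red(s))
ax=slope(.15,0,.014);print(ax)
go(st,[ax[0],ax[1],ax[2]+.04+.025],93.8)
```

```text
(array([229.0051, 134.9242]), array([215, 130]), array([243, 140]), 198) (array([229.0663, 134.8776]), array([215, 130]), array([243, 140]), 196)
[0.5269 0.322  0.1334]
pos [0.4736 0.3512 0.2328] yaw 93.84 tilt [-0.001  0.001 -1.   ] F [-0.  -0.1 -0.1] op 0.0932 gf 0.0 t 19.6
  goal [0.5269 0.322  0.1984] twist 0.001 shift cm [-5.12 -3.27  3.43]
```

Request:
apply_moves:
  delta_pos:
    - [-1.8, -1.1, 0]
    - [-1.8, -1.1, 0]
    - [-1.5, -1.07, 0.5]
    - [0, 0, 1]
    - [0, 0, 1]
    - [0, 0, 0.5]
    - [0, 0, 0]
  twist: [0, 0, 0, 0, 0, 0, 0]
  gripper: 1.7

```text
t: 20.52
tool_pos: [0.5259, 0.3214, 0.1994]
orientation: [0.105, -3.139, 0.001]
force: [-1.5, 0.3, -0.8]
opening: 0.0278
gripper_force: 0.0
```

Request:
apply_moves:
  delta_pos:
    - [0, 0, 1]
    - [0, 0, 1]
    - [0, 0, 0.5]
    - [0, 0, 0.3]
    - [0, 0, 0.2]
    - [0, 0, 0]
  twist: [0, 0, 0, 0, 0, 0]

```text
t: 21.28
tool_pos: [0.5268, 0.3212, 0.1702]
orientation: [-0.104, 3.14, 0.0]
force: [0.2, 0.1, -0.4]
opening: 0.0169
gripper_force: 0.0
```

```bash
python3 g.py .5269 .322 .1584 93.8
```

```text
pos [0.5268 0.3212 0.1702] yaw 93.79 tilt [-0.  0. -1.] F [ 0.2  0.1 -0.4] op 0.0169 gf 0.0 t 21.27
  goal [0.5269 0.322  0.1584] twist -0.0 shift cm [-0.02  0.08  1.18]
```

Request:
apply_moves:
  delta_pos:
    - [0, 0, 0.5]
    - [0, 0, 0.3]
    - [0, 0, 0]
  twist: [0, 0, 0]

```text
t: 21.65
tool_pos: [0.5265, 0.321, 0.1616]
orientation: [0.104, -3.139, 0.001]
force: [-0.2, 0.0, -0.1]
opening: 0.0168
gripper_force: 0.0
```

Request:
apply_moves:
  delta_pos:
    - [0, 0, 0.15]
    - [0, 0, 0]
  twist: [0, 0]

```text
t: 21.9
tool_pos: [0.5267, 0.3212, 0.1606]
orientation: [0.104, -3.14, 0.0]
force: [0.6, 0.3, 0.2]
opening: 0.017
gripper_force: 0.0
```

Request:
apply_moves:
  delta_pos:
    - [0, 0, 0.15]
    - [0, 0, 0]
  twist: [0, 0]

```text
t: 22.15
tool_pos: [0.5267, 0.3211, 0.159]
orientation: [0.104, -3.14, 0.0]
force: [-0.7, -0.3, 0.4]
opening: 0.0173
gripper_force: 0.0
```

Request:
apply_moves:
  delta_pos:
    - [0, 0, 0.15]
    - [0, 0, 0]
  twist: [0, 0]

```text
t: 22.4
tool_pos: [0.5267, 0.3211, 0.1575]
orientation: [0.104, -3.14, 0.0]
force: [0.8, -0.4, -0.4]
opening: 0.017
gripper_force: 0.0
```

Request:
apply_moves:
  delta_pos:
    - [0, 0, 0.15]
    - [0, 0, 0]
  twist: [0, 0]

```text
t: 22.65
tool_pos: [0.5266, 0.3211, 0.1559]
orientation: [0.104, -3.14, 0.0]
force: [0.2, 0.3, -0.1]
opening: 0.0169
gripper_force: 0.0
```

Request:
apply_moves:
  delta_pos:
    - [0, 0, 0.15]
    - [0, 0, 0]
  twist: [0, 0]

```text
t: 22.9
tool_pos: [0.5266, 0.3211, 0.1544]
orientation: [0.104, -3.14, 0.0]
force: [0.3, -0.4, -0.1]
opening: 0.0168
gripper_force: 0.0
```

Request:
apply_moves:
  delta_pos:
    - [0, 0, 0.15]
    - [0, 0, 0]
  twist: [0, 0]

```text
t: 23.15
tool_pos: [0.5266, 0.3211, 0.153]
orientation: [0.104, -3.14, 0.0]
force: [-0.1, -0.2, 1.0]
opening: 0.017
gripper_force: 0.0
```

Request:
apply_moves:
  delta_pos:
    - [0, 0, 0.15]
    - [0, 0, 0]
  twist: [0, 0]

```text
t: 23.4
tool_pos: [0.5266, 0.3211, 0.1514]
orientation: [0.104, -3.14, 0.0]
force: [0.5, 0.3, -0.2]
opening: 0.0171
gripper_force: 0.0
```

Request:
apply_moves:
  delta_pos:
    - [0, 0, 0.15]
    - [0, 0, 0]
  twist: [0, 0]

```text
t: 23.65
tool_pos: [0.5269, 0.3213, 0.151]
orientation: [-0.104, 3.139, 0.0]
force: [-2.6, -1.4, 5.4]
opening: 0.0171
gripper_force: 2.4
```

Request:
apply_moves:
  delta_pos:
    - [0, 0, -0.25]
    - [0.25, 0.05, 0]
    - [0, 0, 0]
  twist: [0, 0, 0]

```text
t: 24.02
tool_pos: [0.5239, 0.3215, 0.1524]
orientation: [0.104, -3.14, 0.0]
force: [0.3, 0.8, 0.7]
opening: 0.0172
gripper_force: 0.0
```

Request:
apply_moves:
  delta_pos:
    - [0, 0, 0]
    - [0, 0, 0]
    - [0, 0, 0]
    - [0, 0, 0]
  twist: [0, 0, 0, 0]
  gripper: 0.2
  squeeze: 55

```text
t: 24.52
tool_pos: [0.5242, 0.3214, 0.1526]
orientation: [0.104, -3.14, 0.0]
force: [0.3, -1.2, -1.0]
opening: 0.0056
gripper_force: 55.1
```

Request:
apply_moves:
  delta_pos:
    - [0, 0, -0.3]
    - [0, 0, -0.5]
    - [0, 0, -0.7]
    - [0, 0, -1]
    - [0, 0, 0]
  twist: [0, 0, 0, 0, 0]

```text
t: 25.15
tool_pos: [0.525, 0.322, 0.1794]
orientation: [-0.104, 3.137, 0.002]
force: [0.6, 0.3, -1.2]
opening: 0.0057
gripper_force: 55.3
```

Run:
```python
from plant import robot
from h import *
s=robot.read_camera('side')
cv2.imwrite('pics/m.png',cv2.resize(s['frame'][60:170,190:300,::-1],(400,400),interpolation=cv2.INTER_CUBIC))
go(robot.read_state(),[.5269,.322,.29],93.8)
```

```text
pos [0.5247 0.3218 0.1786] yaw 93.79 tilt [-0.001  0.001 -1.   ] F [-0.3 -0.2 -1.4] op 0.0055 gf 55.3 t 25.2
  goal [0.5269 0.322  0.29  ] twist -0.0 shift cm [-2.300e-01  1.000e-02 -1.114e+01]
```

View pics/m.png

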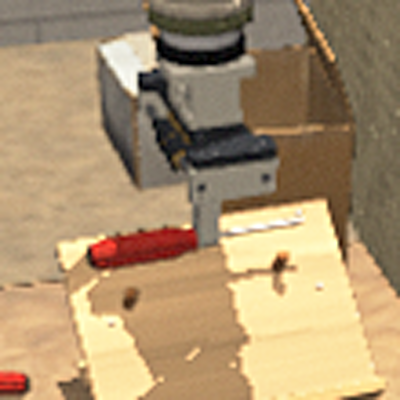

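Request:
apply_moves:
  delta_pos:
    - [0, 0, -2]
    - [0, 0, -3]
    - [0, 0, -3]
    - [0, 0, -3]
    - [0, 0, -1]
    - [0, 0, 0]
    - [0, 0, 0]
    - [0, 0, 0]
  twist: [0, 0, 0, 0, 0.1, 0.15, 0.17, 0.17]

```text
t: 26.2
tool_pos: [0.5243, 0.3215, 0.299]
orientation: [0.822, 3.032, 0.001]
force: [-0.6, 0.3, -0.7]
opening: 0.0052
gripper_force: 55.3
```

Request:
apply_moves:
  delta_pos:
    - [0, 0, 0]
    - [0, 0, 0]
    - [0, 0, 0]
    - [0, 0, 0]
    - [0, 0, 0]
  twist: [0.17, 0.17, 0.17, 0.17, 0.104]

```text
t: 26.82
tool_pos: [0.5242, 0.3215, 0.2989]
orientation: [1.916, 2.489, 0.001]
force: [0.5, -0.3, -0.9]
opening: 0.0056
gripper_force: 55.3
```

Run:
```python
from plant import robot
from h import *
print(app(np.linalg.inv(STAND),[.5242,.3214,.13]))
st=robot.read_state()
go(st,app(CASE,[.015+.010,.041,.29])[0],15.1)
```

```text
[[0.02413243 0.0027066  0.13      ]]
pos [0.5242 0.3215 0.2989] yaw 14.82 tilt [ 0.     0.001 -1.   ] F [ 0.5 -0.3 -0.9] op 0.0056 gf 55.3 t 26.82
  goal [ 0.6222 -0.1754  0.29  ] twist -0.005 shift cm [-50.52  -3.48   0.89]
```

Request:
apply_moves:
  delta_pos:
    - [-5.2, -0.4, 0]
    - [-5.2, -0.4, 0]
    - [-5.2, -0.4, 0]
    - [-5.2, -0.4, 0]
    - [-5.2, -0.4, 0]
    - [-5.2, -0.4, 0]
    - [-5.2, -0.4, 0]
    - [-5.2, -0.3, 0]
  twist: [-0.005, 0, 0, 0, 0, 0, 0, 0]

```text
t: 27.82
tool_pos: [0.6044, -0.0896, 0.2992]
orientation: [1.904, 2.497, 0.001]
force: [-0.2, 0.8, -0.3]
opening: 0.0059
gripper_force: 55.6
```

Request:
apply_moves:
  delta_pos:
    - [-4, -0.2, 0]
    - [-3, -0.1, 0]
    - [-1.9, 0, 0]
    - [0, 0, 3]
    - [0, 0, 4]
    - [0, 0, 4]
    - [0, 0, 3]
    - [0, 0, 0]
  twist: [0, 0, 0, 0, 0, 0, 0, 0]

```text
t: 28.82
tool_pos: [0.6231, -0.1733, 0.1549]
orientation: [-1.901, -2.494, 0.002]
force: [0.5, 0.4, -1.2]
opening: 0.0054
gripper_force: 55.6
```

Run:
```python
from plant import robot
from h import *
snap(robot,'n')
s,t=load('n')
cv2.imwrite('pics/n.png',np.hstack([cv2.resize(s['frame'][170:290,255:375,::-1],(400,400),interpolation=cv2.INTER_CUBIC),cv2.resize(t['frame'][100:220,280:400,::-1],(400,400),interpolation=cv2.INTER_CUBIC)]))
st=robot.read_state()
go(st,app(CASE,[.025,.041,.055])[0],15.1)
h=cv2.cvtColor(s['frame'],cv2.COLOR_RGB2HSV);m=(((h[...,0]<7)|(h[...,0]>172))&(h[...,1]>170)&(h[...,2]>70)).astype(np.uint8)
k,l,stt,ce=cv2.connectedComponentsWithStats(m)
for i in range(1,k):
    if stt[i,4]>15: print(stt[i],ce[i])
# expected handle ends if level
g=app(np.linalg.inv(CASE),st['tool_pos'])[0];z=g[2]-.025+.006
print(g,proj(s,app(CASE,[[g[0]-.010-x,g[1],z] for x in(-.10,0,.049,.098)])))
```

```text
pos [ 0.6254 -0.1743  0.1591] yaw 15.38 tilt [-0.001  0.001 -1.   ] F [ 1.2  0.2 -0.7] op 0.0055 gf 55.6 t 28.93
  goal [ 0.6222 -0.1754  0.055 ] twist 0.005 shift cm [-0.02 -0.34 10.41]
[177 162  20   6  98] [186.63265306 164.51020408]
[324 220   5   9  34] [326.11764706 224.11764706]
[139 328  10   7  20] [145.05 332.2 ]
[ 87 338  20   2  20] [ 96.5 338.4]
[0.02484216 0.04440305 0.15908564] [[366.07389437 256.49567448]
 [335.25080543 226.73415427]
 [322.04238792 213.97133891]
 [309.87445286 202.20891144]]
```

View pics/n.png

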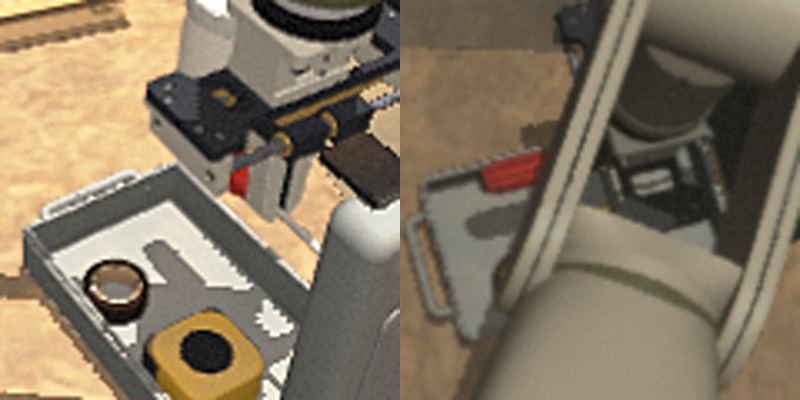

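Request:
apply_moves:
  delta_pos:
    - [0, -0.3, 2]
    - [0, 0, 3]
    - [0, 0, 2.5]
    - [0, 0, 1.5]
    - [0, 0, 1]
    - [0, 0, 0.5]
    - [0, 0, 0]
  twist: [0.005, 0, 0, 0, 0, 0, 0]

```text
t: 29.8
tool_pos: [0.6222, -0.1754, 0.053]
orientation: [1.911, 2.493, 0.0]
force: [-0.0, -0.6, -0.8]
opening: 0.0056
gripper_force: 55.6
```

Run:
```python
from plant import robot
from h import *
st=robot.read_state();g=app(np.linalg.inv(CASE),st['tool_pos'])[0];print(g)
go(st,app(CASE,[.025,.041,.036])[0],15.1)
```

```text
[0.02507351 0.04103171 0.05298893]
pos [ 0.6222 -0.1754  0.053 ] yaw 15.07 tilt [-0.  0. -1.] F [-0.  -0.6 -0.8] op 0.0056 gf 55.6 t 29.8
  goal [ 0.6222 -0.1754  0.036 ] twist -0.001 shift cm [ 0.01 -0.    1.7 ]
```

Request:
apply_moves:
  delta_pos:
    - [0, 0, 0.5]
    - [0, 0, 0.4]
    - [0, 0, 0.3]
    - [0, 0, 0]
  twist: [0, 0, 0, 0]
  squeeze: 30

```text
t: 30.3
tool_pos: [0.6217, -0.1752, 0.0402]
orientation: [-1.911, -2.493, 0.0]
force: [0.3, 0.0, -1.6]
opening: 0.0059
gripper_force: 31.5
```

Request:
apply_moves:
  delta_pos:
    - [0, 0, 0.2]
    - [0, 0, 0.1]
    - [0, 0, 0]
  twist: [0, 0, 0]
  squeeze: 15

```text
t: 30.68
tool_pos: [0.622, -0.1753, 0.0376]
orientation: [-1.911, -2.493, 0.0]
force: [0.2, -0.7, -0.6]
opening: 0.0069
gripper_force: 16.4
```

Request:
apply_moves:
  delta_pos:
    - [0, 0, 0.1]
    - [0, 0, 0.1]
    - [0, 0, 0]
  twist: [0, 0, 0]
  squeeze: 8

```text
t: 31.05
tool_pos: [0.6222, -0.1754, 0.0359]
orientation: [1.911, 2.493, 0.0]
force: [0.7, -0.9, 0.9]
opening: 0.0067
gripper_force: 8.9
```

Request:
apply_moves:
  delta_pos:
    - [0, 0, 0.1]
    - [0, 0, 0.1]
    - [0, 0, 0]
  twist: [0, 0, 0]

```text
t: 31.42
tool_pos: [0.6225, -0.1758, 0.0342]
orientation: [1.91, 2.492, 0.0]
force: [0.6, -2.8, 3.5]
opening: 0.0064
gripper_force: 8.8
```

Request:
apply_moves:
  delta_pos:
    - [0, 0, 0]
    - [0, 0, 0]
    - [0, 0, 0]
  twist: [0, 0, 0]
  gripper: 1.6

```text
t: 31.8
tool_pos: [0.6216, -0.175, 0.0331]
orientation: [-1.91, -2.493, 0.0]
force: [-0.7, -0.7, -0.1]
opening: 0.0159
gripper_force: 0.1
```

Request:
apply_moves:
  delta_pos:
    - [0, 0, -0.5]
    - [0, 0, -1]
    - [0, 0, -3]
    - [0, 0, -5]
    - [0, 0, -5.5]
    - [0, 0, -5.5]
    - [0, 0, -5.5]
    - [0, 0, -5.5]
  twist: [0, 0, 0, 0, 0, 0, 0, 0]

```text
t: 32.8
tool_pos: [0.6217, -0.1751, 0.3517]
orientation: [1.91, 2.493, 0.001]
force: [1.0, -1.0, -0.4]
opening: 0.016
gripper_force: 0.0
```

Run:
```python
from plant import robot
from h import *
np.set_printoptions(precision=4,suppress=True)
st=robot.read_state()
s=robot.read_camera('side');h=cv2.cvtColor(s['frame'],cv2.COLOR_RGB2HSV);m=(((h[...,0]<7)|(h[...,0]>172))&(h[...,1]>150)&(h[...,2]>60)).astype(np.uint8)
k,l,stt,ce=cv2.connectedComponentsWithStats(m)
for i in range(1,k):
    if stt[i,4]>30 and stt[i,0]>260: print(stt[i],ce[i])
print('expect',proj(s,app(CASE,[[.015-x,.041,.017] for x in(0,.049,.098)])))
H=np.array([.143,0,.045])
# behind upright lid, clear, high; tool y along case y
go(st,app(CASE,[.143+.037+.035,0,.38])[0],15.1)
go(st,app(CASE,[.143+.037+.035,0,.285+.025])[0],15.1)
print(robot.read_state()['q'])
```

```text
[300 237  28  28 310] [312.7645 250.3581]
expect [[327.3147 262.1732]
 [315.5    249.1483]
 [304.5437 237.0686]]
pos [ 0.6217 -0.1751  0.3517] yaw 15.07 tilt [-0.001  0.001 -1.   ] F [ 1.  -1.  -0.4] op 0.016 gf 0.0 t 32.8
  goal [ 0.6321 -0.3695  0.38  ] twist -0.0 shift cm [-19.03  -4.06  -2.83]
pos [ 0.6217 -0.1751  0.3517] yaw 15.07 tilt [-0.001  0.001 -1.   ] F [ 1.  -1.  -0.4] op 0.016 gf 0.0 t 32.8
  goal [ 0.6321 -0.3695  0.31  ] twist -0.0 shift cm [-19.03  -4.06   4.17]
[-0.354   0.2337  1.1605  0.      1.7346 -0.617 ]
```

Request:
apply_moves:
  delta_pos:
    - [0, 0, -2]
    - [0, 0, -2.5]
    - [-3, -0.7, 0]
    - [-4, -0.8, 0]
    - [-4, -0.9, 0]
    - [-4, -0.8, 0]
    - [-3, -0.8, 0]
    - [-1, 0, 0]
  twist: [0, 0, 0, 0, 0, 0, 0, 0]
  gripper: 0
  squeeze: 10

```text
t: 33.85
tool_pos: [0.6322, -0.371, 0.3935]
orientation: [-1.914, -2.491, 0.0]
force: [0.4, 0.7, 0.2]
opening: 0.0002
gripper_force: 0.0
```

Run:
```python
from plant import robot
from h import *
np.set_printoptions(precision=2,suppress=True)
st=robot.read_state();g=app(np.linalg.inv(CASE),st['tool_pos'])[0];print(g*1000,st['q'],st['force'],st['opening'])
P=lambda th,r=.235:np.array([.143-r*np.cos(th)+.037*np.sin(th)+.0075,.045+r*np.sin(th)+.037*np.cos(th)+.025])
go(st,app(CASE,[P(1.57)[0]+.008,0,P(1.57)[1]])[0],15.1)
p=P(1.57)
for th in np.r_[np.arange(1.5,.29,-.07),np.arange(.26,-.01,-.04),-.02]:
    q=P(th);d=(q-p)*100;print(round(th,2),[round(-d[0],2),round(-d[1],2)],(q*1000).round(),end='; ');p=q
```

```text
[216.44  -0.32 393.53] [-0.6   0.53  0.74 -0.    1.88 -0.86] [0.42 0.69 0.23] 0.00021736839543159584
pos [ 0.63 -0.37  0.39] yaw 14.94 tilt [ 0. -0. -1.] F [0.4 0.7 0.2] op 0.0002 gf 0.0 t 33.85
  goal [ 0.63 -0.35  0.3 ] twist -0.003 shift cm [2.11 0.03 8.85]
1.5 [np.float64(1.65), np.float64(-0.2)] [171. 307.]; 1.43 [np.float64(1.66), np.float64(-0.08)] [154. 308.]; 1.36 [np.float64(1.66), np.float64(0.03)] [138. 308.]; 1.29 [np.float64(1.66), np.float64(0.15)] [121. 306.]; 1.22 [np.float64(1.64), np.float64(0.26)] [104. 303.]; 1.15 [np.float64(1.62), np.float64(0.38)] [ 88. 300.]; 1.08 [np.float64(1.59), np.float64(0.49)] [ 72. 295.]; 1.01 [np.float64(1.55), np.float64(0.6)] [ 57. 289.]; 0.94 [np.float64(1.51), np.float64(0.71)] [ 42. 282.]; 0.87 [np.float64(1.45), np.float64(0.81)] [ 27. 273.]; 0.8 [np.float64(1.39), np.float64(0.91)] [ 13. 264.]; 0.73 [np.float64(1.33), np.float64(1.01)] [  0. 254.]; 0.66 [np.float64(1.25), np.float64(1.1)] [-12. 243.]; 0.59 [np.float64(1.17), np.float64(1.18)] [-24. 231.]; 0.52 [np.float64(1.09), np.float64(1.26)] [-35. 219.]; 0.45 [np.float64(1.0), np.float64(1.33)] [-45. 206.]; 0.38 [np.float64(0.9), np.float64(1.4)] [-54. 192.]; 0.31 [np.float64(0.8), np.float64(1.46)] [-62. 177.]; 0.26 [np.float64(0.51), np.float64(1.08)] [-67. 166.]; 0.22 [np.float64(0.37), np.float64(0.88)] [-71. 157.]; 0.18 [np.float64(0.33), np.float64(0.89)] [-74. 148.]; 0.14 [np.float64(0.3), np.float64(0.9)] [-77. 139.]; 0.1 [np.float64(0.26), np.float64(0.92)] [-80. 130.]; 0.06 [np.float64(0.22), np.float64(0.93)] [-82. 121.]; 0.02 [np.float64(0.19), np.float64(0.93)] [-84. 112.]; -0.02 [np.float64(0.15), np.float64(0.94)] [-85. 102.];
```

Request:
apply_moves:
  delta_pos:
    - [0, 0, 2]
    - [0, 0, 2.5]
    - [0, 0, 2.5]
    - [0, 0, 1.5]
    - [0, 0, 0.3]
    - [0, 0, 0]
  twist: [0, 0, 0, 0, 0, 0]

```text
t: 34.6
tool_pos: [0.6331, -0.369, 0.3067]
orientation: [1.91, 2.493, 0.0]
force: [-0.4, -0.7, 1.0]
opening: 0.0006
gripper_force: 0.0
```

Request:
apply_moves:
  delta_pos:
    - [0.8, 0, 0]
    - [0.8, 0, 0]
    - [0.8, 0, 0]
    - [0.8, 0, 0]
    - [0.8, 0, 0]
  twist: [0, 0, 0, 0, 0]

```text
t: 35.22
tool_pos: [0.6223, -0.3303, 0.3063]
orientation: [1.91, 2.492, -0.0]
force: [0.9, -3.5, 4.1]
opening: 0.0005
gripper_force: 1.8
```

Request:
apply_moves:
  delta_pos:
    - [1.6, 0, 0]
    - [1.7, 0, 0]
    - [1.7, 0, 0.1]
    - [1.6, 0, 0.2]
    - [1.6, 0, 0.4]
    - [1.6, 0, 0.5]
  twist: [0, 0, 0, 0, 0, 0]

```text
t: 35.98
tool_pos: [0.596, -0.2351, 0.293]
orientation: [-1.91, -2.492, 0.001]
force: [-0.3, -2.6, 0.8]
opening: 0.0004
gripper_force: 1.2
```

```bash
cat > l.py <<'E'
from plant import robot
from h import *
st=robot.read_state();g=app(np.linalg.inv(CASE),st['tool_pos'])[0]
print((g*1000).round(1),np.round(st['force'],1),round(st['t'],2))
# lid angle if the tip's -x lower corner touches the outer face; r of contact
v=np.array([.143-(g[0]-.0075),g[2]-.025-.045]);d=np.hypot(*v);a=np.arcsin(.037/d);print('theta',np.arctan2(v[1],v[0])-a,'r',d*np.cos(a))
E
python3 l.py
```

```text
[7.59e+01 2.00e-01 2.93e+02] [-0.3 -2.6  0.8] 35.98
theta 1.0899666767442553 r 0.23219085535888898
```

Lid follows with ~3 N. Continue along the arc.

Request:
apply_moves:
  delta_pos:
    - [1.6, 0, 0.5]
    - [1.5, 0, 0.7]
    - [1.5, 0, 0.8]
    - [1.4, 0, 0.9]
    - [1.3, 0, 1.0]
    - [1.3, 0, 1.1]
  twist: [0, 0, 0, 0, 0, 0]

```text
t: 36.72
tool_pos: [0.5743, -0.152, 0.2429]
orientation: [-1.911, -2.493, -0.0]
force: [-0.4, -1.9, 1.1]
opening: 0.0005
gripper_force: 0.9
```

```bash
python3 l.py
```

```text
[-10.    0.8 242.9] [-0.4 -1.9  1.1] 36.73
theta 0.6650606757631138 r 0.2330095202264158
```

Request:
apply_moves:
  delta_pos:
    - [1.2, 0, 1.2]
    - [1.1, 0, 1.3]
    - [1.0, 0, 1.3]
    - [0.9, 0, 1.4]
    - [0.8, 0, 1.4]
    - [0.5, 0, 1.1]
    - [0.4, 0, 0.9]
  twist: [0, 0, 0, 0, 0, 0, 0]

```text
t: 37.6
tool_pos: [0.559, -0.0956, 0.1568]
orientation: [-1.911, -2.493, 0.0]
force: [-1.3, -1.8, 1.8]
opening: 0.0009
gripper_force: 0.7
```

```bash
python3 l.py
```

```text
[-68.5   0.8 156.8] [-1.3 -1.8  1.8] 37.6
theta 0.21966322674435615 r 0.23266216187712857
```

Request:
apply_moves:
  delta_pos:
    - [0.2, 0, 0.6]
    - [0.2, 0, 0.6]
    - [0.2, 0, 0.6]
    - [0.2, 0, 0.6]
    - [0.2, 0, 0.6]
    - [0.15, 0, 0.5]
    - [0.1, 0, 0.4]
    - [0.1, 0, 0.3]
  twist: [0, 0, 0, 0, 0, 0, 0, 0]

```text
t: 38.6
tool_pos: [0.5557, -0.0828, 0.1154]
orientation: [1.911, 2.493, 0.0]
force: [1.1, -0.8, 1.9]
opening: 0.0005
gripper_force: 0.6
```

Request:
apply_moves:
  delta_pos:
    - [0, 0, 0.2]
    - [0, 0, 0.2]
    - [0, 0, 0.2]
    - [0, 0, 0.1]
  twist: [0, 0, 0, 0]

```text
t: 39.1
tool_pos: [0.5557, -0.0828, 0.1085]
orientation: [-1.911, -2.493, -0.0]
force: [-0.4, 1.6, 1.4]
opening: 0.0002
gripper_force: 0.7
```

```bash
python3 l.py
```

```text
[-81.7   0.9 108.5] [-0.4  1.6  1.4] 39.1
theta 0.006556184559686401 r 0.23246105581823312
```

Request:
apply_moves:
  delta_pos:
    - [0, 0, 0.1]
    - [0, 0, 0.1]
    - [0, 0, 0]
  twist: [0, 0, 0]

```text
t: 39.48
tool_pos: [0.5557, -0.0829, 0.1072]
orientation: [-1.911, -2.493, 0.0]
force: [-3.1, 1.6, 5.9]
opening: 0.0005
gripper_force: 3.2
```

Request:
apply_moves:
  delta_pos:
    - [0, 0, 0.1]
    - [0, 0, 0.1]
    - [0, 0, 0]
  twist: [0, 0, 0]

```text
t: 39.85
tool_pos: [0.5558, -0.0829, 0.1071]
orientation: [1.911, 2.493, -0.0]
force: [-10.6, 3.1, 20.8]
opening: 0.0005
gripper_force: 10.5
```

Request:
apply_moves:
  delta_pos:
    - [0, 0, -0.3]
    - [0, 0, -1]
    - [0, 0, -3]
    - [0, 0, -5]
    - [0, 0, -5]
    - [0, 0, -2]
    - [0, 0, 0]
  twist: [0, 0, 0, 0, 0, 0, 0]

```text
t: 40.72
tool_pos: [0.5565, -0.0831, 0.269]
orientation: [1.909, 2.491, 0.002]
force: [0.5, 0.7, -1.7]
opening: 0.0005
gripper_force: 0.0
```

Run:
```python
from plant import robot
from h import *
s0,t0=load('a');snap(robot,'z');s,t=load('z')
for n,(x,y,w,h) in dict(glue=(215,175,27,55),can=(232,290,38,48),jar=(300,150,50,68)).items():
    a=s0['frame'][y:y+h,x:x+w].astype(int);b=s['frame'][y:y+h,x:x+w].astype(int);print(n,abs(a-b).mean())
    r=cv2.matchTemplate(s['frame'][y-6:y+h+6,x-6:x+w+6],s0['frame'][y:y+h,x:x+w],cv2.TM_CCOEFF_NORMED);print(cv2.minMaxLoc(r)[1::2])
# free-edge top corners of a shut lid vs strongest edge: grey level across the expected lid rim in the side view
for z in(.082,.088,.095):
    print(z,proj(s,app(CASE,[[-.123,-.076,z],[-.123,.076,z]])).round(1).tolist())
g=cv2.cvtColor(s['frame'],cv2.COLOR_RGB2GRAY)
p=proj(s,app(CASE,[[-.123,-.04,.082]]))[0].astype(int);print(p,g[p[1]-10:p[1]+20,p[0]])
print(robot.read_state()['force'])
```

```text
glue 10.639057239057239
(0.9167818427085876, (6, 6))
can 2.6030701754385963
(0.9989734292030334, (6, 6))
jar 8.437941176470588
(0.872443437576294, (6, 6))
0.082 [[259.7, 225.7], [308.7, 206.3]]
0.088 [[259.7, 224.0], [308.9, 204.6]]
0.095 [[259.7, 222.0], [309.1, 202.6]]
[271 220] [196 199 209 206 196 191 203 195 195 198 196 192 191 192 186 131 105 119
 124 116 119 128 123 123 124 126 125 118 121 117]
[ 0.29249762  0.5381104  -0.55957447]
```

```bash
python3 -c "
from plant import robot
print(robot.close_job())"
```

```text
the job is handed in; nothing more can be done
None
```

The tape measure and screwdriver are on the case floor beside the roll, the lid is fully shut (gripper touched its top at the expected 82 mm), the glue, jar and can have not moved, and I handed the job in at about 41 s; my first screwdriver grasp jammed and pushed its handle with about 50 N through the fingertips before I switched to gripping the shaft.

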